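# Unclamp a tested contactor and put it in the tray

### The job

The wide contactor in one of the two test jigs has passed its test. Turn that jig's clamp knob clockwise until it clicks past its detent and stays open, then lift the contactor out and set it down (do not drop it) flat in the empty compartment of the tray beside the other two. Leave the clamp open, and leave the other jig with its narrow breaker, and the contactors already in the tray, as they are.

Things in the scene. Friction and masses are not known exactly. Their poses are not given: they have to be found in the camera images.
- contactor: The wide contactor to be taken out: grey device 70 mm long (x), 44 mm wide (y): a 32 mm high body whose middle 42 mm (in x) rises to 47 mm in height, leaving a 14 mm long shoulder at each end, 32 mm high; x along its 70 mm length, y across its width, z up; origin at the centre of its underside. At the start it stands in the nest of jig A, its axes parallel to the jig's. Mass 0.2 to 0.42 kg.
- jig_a: Jig A (holds the wide contactor): fixed aluminium plate 190 x 90 x 12 mm, origin under its centre, z up. Knob axis at x = -50 mm (the end towards the robot), nest centre at x = +50 mm: the contactor stands on the plate within walls 10 mm high, 2 mm play. A spring link under the knob reaches back to a post at x = -85 mm, 42 mm high. Place and yaw vary; the jigs may swap sides.
- clamp_a (a joint): Angle of jig A's clamp: 0 = shut, the arm's toe 3 mm above the device's near shoulder, keeping it in; grows clockwise seen from above to the stop at 1.25 rad = open. Spring detent: resists up to about 0.14 N m, most at about 0.28 rad; let go before the middle (0.62 rad) it springs back shut, past it it clicks on to the open stop and stays.
- clamp_a_grip (a point): Black bar knob (48 x 14 mm, 38 mm tall) on the steel clamp arm of jig A. The point is on the turning axis, 16 mm below the bar's top and 22 mm above the arm's top (arm 18 mm wide, 8 mm thick, with a 42 mm round hub). Its x axis runs along the bar and arm, outwards to the arm's toe 75 mm from the axis; z is up.
- jig_b: Jig B (holds the narrow breaker): fixed aluminium plate 190 x 90 x 12 mm, origin under its centre, z up. Knob axis at x = -50 mm (the end towards the robot), nest centre at x = +50 mm: the breaker stands on the plate within walls 10 mm high, 2 mm play. A spring link under the knob reaches back to a post at x = -85 mm, 42 mm high. Place and yaw vary; the jigs may swap sides. To be left alone.
- clamp_b (a joint): Angle of jig B's clamp: 0 = shut, the arm's toe 3 mm above the device's near shoulder, keeping it in; grows clockwise seen from above to the stop at 1.25 rad = open. Spring detent: resists up to about 0.14 N m, most at about 0.28 rad; let go before the middle (0.62 rad) it springs back shut, past it it clicks on to the open stop and stays. To be left shut.
- breaker: The narrow breaker in jig B, like the contactor but only 27 mm wide; x along its 70 mm length, y across its width, z up; origin at the centre of its underside. To be left alone.
- tray: Fixed black tray with three compartments in a row along its x axis: 264 x 62 mm, floor 4 mm thick, walls 12 mm high above the floor; each compartment 84 (x) x 56 (y) mm inside, at a pitch of 87 mm; origin at the centre of the underside. A device stands in a compartment, length along x, either way round.
- free_cell: Thin white paper card (50 x 36 mm) on the floor of the tray's one empty compartment; origin at the centre of that compartment, at the height of its floor (4 mm above the table), axes as the tray's. Which of the three compartments is empty varies.
- contactor2: Contactor of the same kind as the wide one, already in another compartment of the tray; x along its 70 mm length, y across its width, z up; origin at the centre of its underside. To be left where it is.
- contactor3: Another such contactor in the tray; x along its 70 mm length, y across its width, z up; origin at the centre of its underside. To be left where it is.
- nest_a (a point): Centre of jig A's nest at the height of its floor, 12 mm above the table; the contactor's origin is here at the start.
Not all that is in view belongs to the job. What is shaped like the jig_a but orange or pink is not meant.

How it is judged:
On the way:
1. The clamp of jig A has clicked open (joint beyond 1.1 rad) while the contactor still stands in its nest (value of joint clamp_a above 1.1 rad and distance between contactor and nest_a below 0.01 m), for 0.3 s.
At the end, for the whole second after the job is handed in: Clamp A is open (over 1.1 rad); the contactor rests upright (0.1 rad) on the floor of the empty compartment (underside within 6 mm, centre within 13 mm, lengthwise within 0.3 rad); clamp B is shut (under 0.15 rad), the breaker moved under 15 mm, the other contactors under 25 mm (value of joint clamp_a above 1.1 rad and value of joint clamp_b below 0.15 rad and horizontal distance between contactor and free_cell below 0.013 m and z of contactor in the frame of free_cell below 0.006 m and angle between contactor's own z axis and vertical below 0.1 rad and angle between the x axis of contactor and the x axis of free_cell, either way round below 0.3 rad and linear speed of contactor below 0.02 m/s and distance of breaker from where it was at the start of the episode below 0.015 m and distance of each of contactor2, contactor3 from where it was at the start of the episode below 0.025 m); the robot touches nothing.
It fails at once if the contactor is dropped: it moves faster than 0.7 m/s out of the fingers (a free fall of more than about 25 mm) (linear speed of contactor above 0.7 m/s and contact force between the fingers and contactor below 0.05 N).
It fails at once if the other jig's clamp is turned off its detent (beyond 0.6 rad) (value of joint clamp_b above 0.6 rad).
It fails at once if the breaker is taken out or pushed (more than 15 mm) (distance of breaker from where it was at the start of the episode above 0.015 m).
It fails at once if a contactor already in the tray is moved more than 25 mm (distance of any of contactor2, contactor3 from where it was at the start of the episode above 0.025 m).
It also fails if it takes over 45 s, if anything falls off the work surface, if the arm or the gripper's body presses on something with over 40 N, if the wrist force passes 120 N, or if a joint passes its speed limit or range.

### The arm

A 7-joint arm with a two-finger parallel gripper is mounted at the origin on the work surface. World frame = base frame: x ahead of the robot, y to its left, z up, the work surface at z = 0. Lengths are in m, angles in rad, forces in N, time in s.
With the tool pointing down it reaches from about 0.425 to 1.025 m from the base axis. Payload 3.6 kg.
Tool frame: the origin (TCP) lies midway between the tips of the shut fingers; the grasp point (between the pads) lies 19 mm behind it; z points along the fingers, x is the direction in which the jaws open and shut, and the axes are right-handed (so a half turn about z gives the same grasp; the last joint's range is limited). The gripper opens to 85 mm and grips with 20 to 120 N. Pads are 22 mm wide; open, the fingers measure 114 mm over their backs; the gripper's body (76 mm by 85 mm) begins 54 mm behind the grasp point. The pads swing forward as they close: fully open they stand 13 mm farther back than shut.
Start: joints at [1.145, 0.591, 0.048, 1.609, -0.033, 0.943, -0.034], TCP at [0.236, -0.685, 0.231] pointing down, gripper open.
Joint ranges: [-2.69, 2.69], [-0.47, 2.24], [-1.27, 1.36], [0.19, 2.51], [-1.53, 4.68], [0.08, 2.07], [-3.09, 3.09]. Speed limits (rad/s): [2.57, 2.57, 3.14, 3.14, 3.14, 3.14, 3.14].

### API

Orientations are given as [roll, pitch, yaw] about the fixed x, y, z axes, in that order (R = Rz(yaw) Ry(pitch) Rx(roll)).
In Python, from bench import arm, eyes gives the robot as it stands.
- The arm moves only by the tool servo_tool, never from a script. Its argument "steps" is text: rows parted by semicolons, each of 5 numbers parted by spaces: the shift along the tool's x, y, z in cm, then the turn about the tool's z in degrees, then the closure, from -1 (fully open) to 1 (shut). In form: dx dy dz twist fingers; .... A call has 1 to 10 rows; each row shifts and turns the commanded pose from where the row before left it, along the tool's axes as they then stand; what a row does not reach is not made up. A row lasts 1/8 s, in which the tool goes at most 62.5 mm and 10.7 degrees, less where a joint would pass 70% of its speed; a pose out of reach is approached as far as the arm can. A call with a gripper value outside its range is refused whole. The fingers move at their own pace and stop on an object; "force" is the grip in N (left out, the last holds). Time passes only in rows, so rows that do not move let the fingers close. It gives the time, the measured TCP pose, the force and the opening at its end, in the units of the state.
- arm.sense(): the state, without advancing time (a new reading comes with each control period).
- eyes.read_camera(name): name is "side" or "top"; returns a dict with "pixels" (480x640x3 uint8, blue, green, red), "mtx" (3x3 intrinsics, pixels), "dist" ([k1, k2, p1, p2, k3] as OpenCV has them; the pictures are not rectified), "position" and "attitude" of the camera in the world. Camera axes: x right, y down, z forward; pixel columns grow to the right and rows downward; lengths in m; the calibration is good to about 2 mm. A picture is of the moment at which its call begins. There is no depth.
- arm.close_job(): hands the job in, once; it reports no verdict.
The state is a dict: "clock": time; "qpos": joint angles; "joint_vel": joint speeds; "joint_efforts": joint torques, N m; "tool_pos": TCP position; "tool_rot": TCP orientation; "contact_force": force on the tool from outside, world axes, zero at the start; "ft_torque": the same for the moment, N m; "width": finger opening in m.
Only numpy, scipy, OpenCV 4.12 (cv2) and the standard library are available. Lean on these libraries where they do the work, as an engineer would, in place of code of your own. Each camera call takes 0.05 s, during which the arm holds its last target. There are 200 camera calls.

## Working session

There is one attempt and no reset: what is moved stays moved. The work goes in short steps, Python scripts to look and compute and a tool call to move; the robot and the scene stay as the last step left them, time stands still between calls to the robot, and variables do not carry over. Pictures are saved under pics/ and viewed, about 8 in all and at most 12, crops included, and the job is handed in when it is done.

Besides the shell and the picture viewer there is one more tool, called after ">>>" by a JSON object that holds its "name" and its "arguments", one argument or row to a line. servo_tool: Moves the arm, as the interface text tells. Its arguments: {"type":"object","properties":{"steps":{"type":"string"},"force":{"type":"number"}},"required":["steps"]}

```bash
mkdir -p pics; ls; python3 - <<'E'
from bench import arm, eyes
import cv2,pickle
s=arm.sense();print(s)
for n in("top","side"):
    c=eyes.read_camera(n);cv2.imwrite(f"pics/{n}0.png",c["pixels"]);pickle.dump(c,open(f"{n}0.pkl","wb"))
    print(n,c["mtx"],c["dist"],c["position"],c["attitude"])
E
```

```text
pics
{'clock': 0.0, 'qpos': array([ 1.1454934 ,  0.59214823,  0.04828377,  1.60983901, -0.03328508,
        0.94269838, -0.03369089]), 'joint_vel': array([ 0.00018052,  0.00047729,  0.00040897, -0.0001825 ,  0.00027801,
       -0.00133678, -0.00058339]), 'joint_efforts': array([-9.66942298e-05, -5.48688841e+01,  1.54627942e+00, -1.98124713e+01,
        9.28070338e-03,  8.72596283e-03,  2.23858670e-06]), 'tool_pos': array([ 0.23590676, -0.68466085,  0.2301133 ]), 'tool_rot': array([ 3.14145944e+00,  2.28489920e-03, -1.23888221e+00]), 'contact_force': array([-0.19793756, -0.03682625, -0.6044451 ]), 'ft_torque': array([ 0.01479702,  0.00593896, -0.03914068]), 'width': 0.08559891894625157}
top [[434.48381252   0.         316.92544371]
 [  0.         434.48381252 239.08835459]
 [  0.           0.           1.        ]] [0.02045371 0.         0.         0.         0.        ] [ 0.38455837 -0.04300449  0.99142492] [-3.06147542 -0.01522029 -1.54561381]
side [[449.43496776   0.         316.10439332]
 [  0.         449.43496776 239.74631673]
 [  0.           0.           1.        ]] [-0.10075805  0.          0.          0.          0.        ] [0.1281807  0.55098971 0.6081266 ] [-2.22865317  0.0043805  -2.61161875]
```

View pics/top0.png

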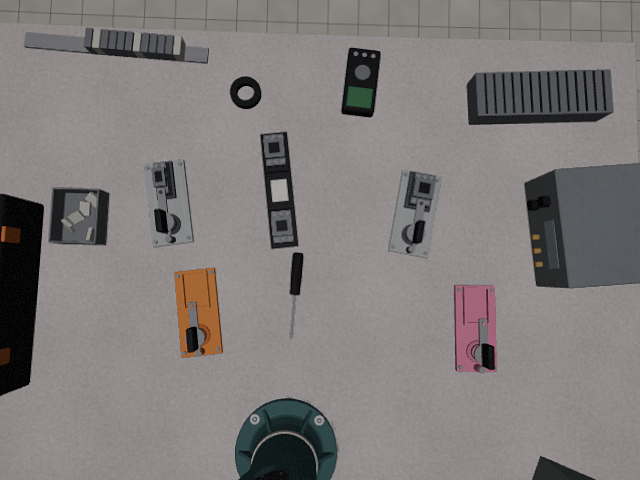

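View pics/side0.png

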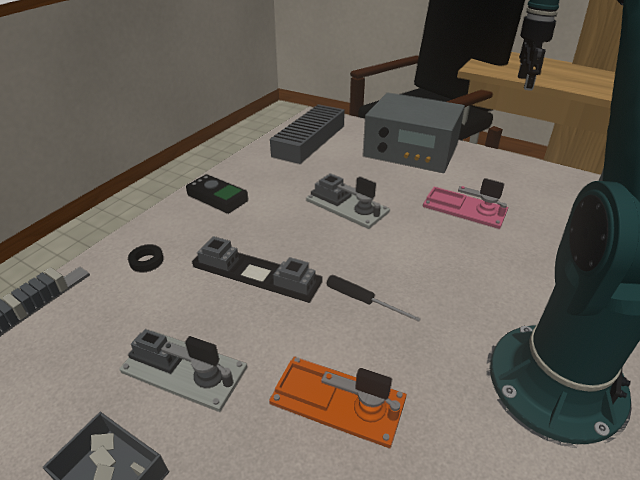

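The top view shows two grey jigs: left at (168,203) and right at (415,213). The orange (199,312) and pink (475,328) ones are decoys. The tray is at (279,190), with its empty cell and white card in the middle. The device in the right jig, at (425,187), looks wider, so I'll confirm that in a crop.

```bash
python3 - <<'E'
import cv2,numpy as np
t=cv2.imread("pics/top0.png")
L=cv2.resize(t[152:256,133:203],None,fx=5.7,fy=5.7,interpolation=cv2.INTER_CUBIC)
R=cv2.resize(t[162:266,380:450],None,fx=5.7,fy=5.7,interpolation=cv2.INTER_CUBIC)
cv2.imwrite("pics/crop.png",np.hstack([L,R]));print(L.shape)
E
```

```text
(593, 399, 3)
```

View pics/crop.png

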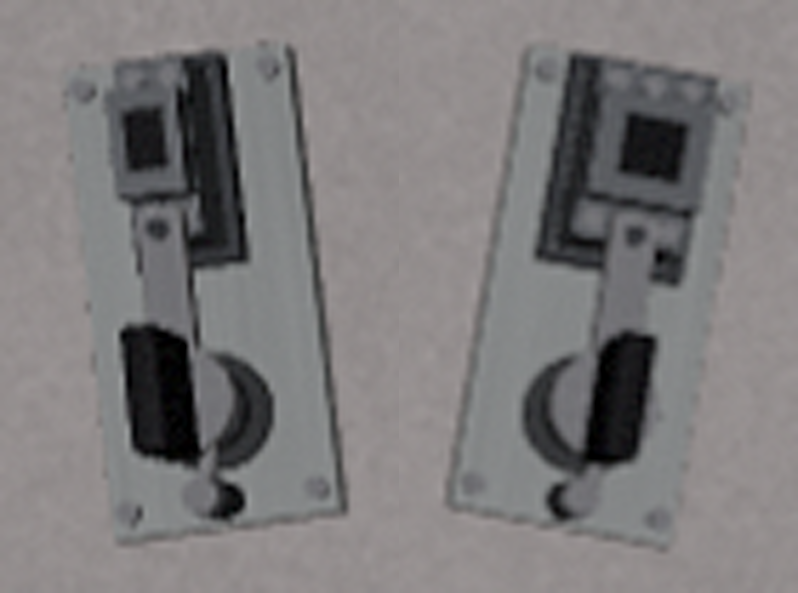

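The right jig holds the wide device, which nearly fills its nest, so it is jig A. The left jig's breaker is about half as wide, so that is jig B. In the right half of the crop the plate corners are at about (527,42), (748,85), (668,548) and (447,507).

```bash
cat > h.py <<'E'
import cv2,numpy as np,pickle
from scipy.spatial.transform import Rotation as Ro
def cam(c): return Ro.from_euler('xyz',c["attitude"]).as_matrix(),np.array(c["position"])
def ray(c,uv,z):
    p=cv2.undistortPoints(np.float64(uv).reshape(-1,1,2),c["mtx"],c["dist"]).reshape(-1,2)
    R,o=cam(c);d=np.c_[p,np.ones(len(p))]@R.T
    return (o+d*((z-o[2])/d[:,2])[:,None])[:,:2]
def proj(c,P):
    R,o=cam(c);return cv2.projectPoints(np.float64(P).reshape(-1,1,3),Ro.from_matrix(R.T).as_rotvec(),-R.T@o,c["mtx"],c["dist"])[0].reshape(-1,2)
def rectpts(x,y,a,L,W,z):
    v=np.array([[L,W],[L,-W],[-L,-W],[-L,W]])/2
    r=np.array([[np.cos(a),-np.sin(a)],[np.sin(a),np.cos(a)]])
    return np.c_[v@r.T+[x,y],np.full(4,z)]
E
python3 - <<'E'
from h import *
c=pickle.load(open("top0.pkl","rb"));s=pickle.load(open("side0.pkl","rb"))
q=np.array([(527,42),(748,85),(668,548),(447,507)],float);q=(q-[399,0]+2.85)/5.7-.5+[380,162]
w=ray(c,q,.012);print("jig corners",w,w.mean(0));
e=[w[0]-w[3],w[1]-w[2],w[0]-w[1],w[3]-w[2]];print([np.linalg.norm(i) for i in e])
f=e[0]+e[1];print("yaw",np.arctan2(f[1],f[0]))
# mask refine
im=c["pixels"].astype(int)
def refine(sub,mask,z):
    x0,y0=sub;cn,_=cv2.findContours(mask,cv2.RETR_EXTERNAL,cv2.CHAIN_APPROX_NONE)
    k=max(cn,key=cv2.contourArea).reshape(-1,2)+[x0,y0]
    P=ray(c,k,z);r=cv2.minAreaRect((P*1000).astype(np.float32));print(r);return r
sat=im[...,1]-im[...,2] # plate is greenish
y,x=162,380
refine((x,y),((sat[162:266,380:450]>0)*255).astype(np.uint8),.012)
g=im.min(2);m=((g[120:260,250:310]>190)*255).astype(np.uint8);refine((250,120),m,.0045)
m=((im.max(2)[120:260,250:310]<60)*255).astype(np.uint8);refine((250,120),m,.016)
E
```

```text
jig corners [[ 0.62922324 -0.24814934]
 [ 0.61408595 -0.33732672]
 [ 0.42696113 -0.30610543]
 [ 0.44093057 -0.21823233]] [ 0.52780022 -0.27745346]
[np.float64(0.19065454303373328), np.float64(0.18971154099884813), np.float64(0.09045298848134259), np.float64(0.08897655500669689)]
yaw -0.16143696378540662
((528.8077392578125, -277.0364990234375), (89.31339263916016, 187.98570251464844), 80.73410034179688)Traceback (most recent call last):
  File "<stdin>", line 16, in <module>
  File "<stdin>", line 11, in refine
ValueError: max() iterable argument is empty
```

```bash
python3 - <<'E'
from h import *
c=pickle.load(open("top0.pkl","rb"));s=pickle.load(open("side0.pkl","rb"))
im=c["pixels"].astype(int);sub=im[120:260,250:310]
def refine(m,z):
    cn,_=cv2.findContours((m*255).astype(np.uint8),cv2.RETR_EXTERNAL,cv2.CHAIN_APPROX_NONE)
    k=max(cn,key=cv2.contourArea).reshape(-1,2)+[250,120]
    r=cv2.minAreaRect((ray(c,k,z)*1000).astype(np.float32));print(r)
print(sub[70,28],sub[20,10],sub[60,50])
refine(sub.min(2)>180,.0045)
refine(sub.max(2)<110,.016)
a=-.1615;x,y=.5285,-.2772
ov=s["pixels"].copy()
ct=np.array([np.cos(a),np.sin(a)])
for P in [rectpts(x,y,a,.19,.09,.012),rectpts(*(np.array([x,y])-.05*ct),a,.048,.014,.012+.0),rectpts(*(np.array([x,y])+.05*ct),a,.042,.044,.059)]:
    cv2.polylines(ov,[np.int32(np.round(proj(s,P)*8))],True,(0,0,255),1,cv2.LINE_AA,3)
cv2.imwrite("pics/ov.png",cv2.resize(ov[150:320,180:400],None,fx=3.4,fy=3.4))
E
```

```text
[164 165 167] [107 106 110] [143 142 148]Traceback (most recent call last):
  File "<stdin>", line 9, in <module>
  File "<stdin>", line 6, in refine
ValueError: max() iterable argument is empty
```

```bash
python3 - <<'E'
from h import *
c=pickle.load(open("top0.pkl","rb"));s=pickle.load(open("side0.pkl","rb"))
im=c["pixels"].astype(int);sub=im[120:260,250:310]
def refine(m,z):
    cn,_=cv2.findContours((m*255).astype(np.uint8),cv2.RETR_EXTERNAL,cv2.CHAIN_APPROX_NONE)
    k=max(cn,key=cv2.contourArea).reshape(-1,2)+[250,120]
    r=cv2.minAreaRect((ray(c,k,z)*1000).astype(np.float32));print(r)
print(sub[58:82,15:45].min(2)[::2,::2], sub.max())
m=sub.min(2)>130;m[:60]=0;m[80:]=0;m[:,:20]=0;m[:,38:]=0;refine(m,.0045)
refine(sub.max(2)<95,.016)
a=-.1615;x,y=.5285,-.2772
ov=s["pixels"].copy()
ct=np.array([np.cos(a),np.sin(a)])
for P in [rectpts(x,y,a,.19,.09,.012),rectpts(*(np.array([x,y])-.05*ct),a,.048,.014,.070),rectpts(*(np.array([x,y])+.05*ct),a,.042,.044,.059)]:
    cv2.polylines(ov,[np.int32(np.round(proj(s,P)*8))],True,(0,0,255),1,cv2.LINE_AA,3)
cv2.imwrite("pics/ov.png",cv2.resize(ov[150:320,180:400],None,fx=3.4,fy=3.4))
E
```

```text
[[ 20  28  29  28  21  19  23  21  17  41  58  29  23  64 143]
 [ 24  29  22 118 126 137 145 161 167 163 171  18  23  58 147]
 [ 47  28  21 144 160 161 161 161 160 162 166  31  23  31 143]
 [ 54  16  22 150 163 163 164 164 162 164 166  56  26  18 143]
 [ 69  22  26 145 161 161 164 165 164 165 168  68  26  26 127]
 [ 91  27  23 141 164 161 164 165 161 164 164  96  26  28 125]
 [ 98  26  28 116 164 162 162 165 163 162 164 125  30  26 123]
 [106  21  27 105 167 165 165 162 165 162 164 126  26  25 121]
 [117  18  27  83 165 164 165 163 165 162 166 135  21  26 109]
 [124  18  32  49 166 161 164 163 164 163 163 137  27  29  80]
 [137  17  30  17 168 165 163 159 164 165 165 155  29  23  69]
 [145  17  29  21 164 164 166 154 149 146 138 141  26  28  60]] 175
((576.0626220703125, 33.91656494140625), (44.283790588378906, 36.65241622924805), 1.8953180313110352)
((574.4213256835938, 33.534889221191406), (263.8455505371094, 61.607704162597656), 7.482861518859863)
```

View pics/ov.png

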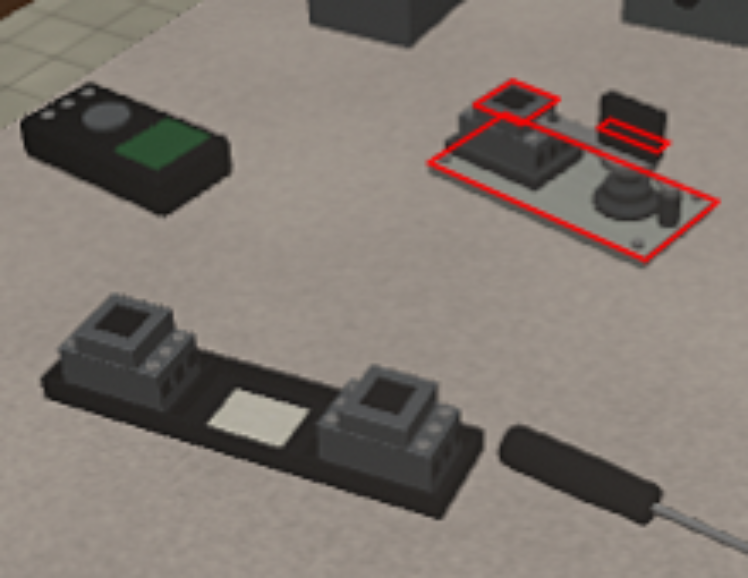

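The overlay matches on the plate, block and knob. Poses: jig A (0.5285, -0.2772), yaw -0.1615; knob axis (0.4792, -0.2692), with the bar from 55 to 93 mm; tray (0.5744, 0.0335), yaw 0.1306, middle cell free. Next I'll move to above the knob with tool yaw -1.732.

>>> {"name": "servo_tool", "arguments": {
  "steps": "0 0 0 9.4 -1; 0 0 0 9.4 -1; 0 0 0 9.4 -1; -4.5 -1.73 0 0 -1; -4.5 -1.73 0 0 -1; -4.5 -1.73 0 0 -1; -4.5 -1.73 0 0 -1; -4.5 -1.73 0 0 -1; -4.5 -1.73 0 0 -1; -4.5 -1.73 0 0 -1",
  "force": 40
}}

```text
clock: 1.35
tool_pos: [0.4065, -0.3922, 0.231]
tool_rot: [3.141, 0.0, -1.731]
contact_force: [-0.1, 0.3, 0.2]
width: 0.0854
```

```bash
cat > go.py <<'E'
# usage: go.py x y z yaw -> remaining shift in tool axes (cm, along current axes) and twist (deg)
import sys,numpy as np
from bench import arm
from scipy.spatial.transform import Rotation as Ro
s=arm.sense();T=np.array(eval("["+",".join(sys.argv[1:])+"]"),float)
R=Ro.from_euler('xyz',s["tool_rot"]).as_matrix()
yaw=np.arctan2(R[1,0],R[0,0]);dw=(T[3]-yaw+np.pi)%(2*np.pi)-np.pi
print("t %.2f pos"%s["clock"],s["tool_pos"].round(4),"rot",s["tool_rot"].round(3),"shift cm",(R.T@(T[:3]-s["tool_pos"])*100).round(2),"twist",round(-np.degrees(dw),2))
print("F",s["contact_force"].round(1),"w",round(s["width"],4),"q",s["qpos"].round(2))
E
python3 go.py .4792 -.2692 .23 -1.732
```

```text
t 1.35 pos [ 0.4065 -0.3922  0.231 ] rot [ 3.141  0.    -1.731] shift cm [-13.3   -5.22   0.1 ] twist 0.05
F [-0.1  0.3  0.2] w 0.0854 q [ 0.57  0.39  0.16  1.98 -0.09  0.77 -0.95]
```

>>> {"name": "servo_tool", "arguments": {
  "steps": "-4.45 -1.74 0 0 -1; -4.45 -1.74 0 0 -1; -4.4 -1.74 0 0 -1; 0 0 3 0 -1; 0 0 3 0 -1; 0 0 3 0 -1; 0 0 0 0 -1; 0 0 0 0 -1"
}}

```text
clock: 2.35
tool_pos: [0.4792, -0.2712, 0.1419]
tool_rot: [-3.141, -0.0, -1.731]
contact_force: [0.3, -0.6, 0.2]
width: 0.0852
```

```bash
python3 go.py .4792 -.2692 .06 -1.732
```

```text
t 2.35 pos [ 0.4792 -0.2712  0.1419] rot [-3.141 -0.    -1.731] shift cm [-0.2   0.03  8.19] twist 0.04
F [ 0.3 -0.6  0.2] w 0.0852 q [ 0.35  0.5   0.11  2.08 -0.1   0.57 -1.2 ]
```

>>> {"name": "servo_tool", "arguments": {
  "steps": "-0.2 0 2.5 0 -1; 0 0 2.5 0 -1; 0 0 2 0 -1; 0 0 1 0 -1; 0 0 0 0 -1; 0 0 0 0 -1"
}}

```text
clock: 3.1
tool_pos: [0.4798, -0.2693, 0.0623]
tool_rot: [-3.14, -0.001, -1.731]
contact_force: [-0.2, -0.2, 0.3]
width: 0.0857
```

>>> {"name": "servo_tool", "arguments": {
  "steps": "0 0 0 0 1; 0 0 0 0 1; 0 0 0 0 1; 0 0 0 0 1; 0 0 0 0 1; 0 0 0 0 1; 0 0 0 0 1; 0 0 0 0 1",
  "force": 40
}}

```text
clock: 4.1
tool_pos: [0.479, -0.2696, 0.0615]
tool_rot: [-3.141, -0.001, -1.732]
contact_force: [-1.6, -2.8, 4.4]
width: 0.0134
```

```bash
python3 go.py .4792 -.2692 .06 -1.732
```

```text
t 4.10 pos [ 0.479  -0.2696  0.0615] rot [-3.141e+00 -1.000e-03 -1.732e+00] shift cm [-0.04 -0.01  0.15] twist 0.01
F [-1.6 -2.8  4.4] w 0.0134 q [ 0.37  0.63  0.08  2.12 -0.12  0.4  -1.18]
```

Gripped at 13.4 mm, with small forces. Now I'll turn clockwise (positive twist).

>>> {"name": "servo_tool", "arguments": {
  "steps": "0 0 0 6 1; 0 0 0 6 1; 0 0 0 6 1; 0 0 0 6 1; 0 0 0 6 1; 0 0 0 6 1; 0 0 0 6 1",
  "force": 60
}}

```text
clock: 4.97
tool_pos: [0.4797, -0.2686, 0.0615]
tool_rot: [-3.141, 0.001, -2.467]
contact_force: [-0.8, 0.2, 5.3]
width: 0.0127
```

```bash
python3 go.py .4792 -.2692 .06 -2.96
```

```text
t 4.97 pos [ 0.4797 -0.2686  0.0615] rot [-3.141e+00  1.000e-03 -2.467e+00] shift cm [ 0.08 -0.01  0.15] twist 28.24
F [-0.8  0.2  5.3] w 0.0127 q [ 0.24  0.65  0.26  2.12 -0.4   0.42 -1.65]
```

>>> {"name": "servo_tool", "arguments": {
  "steps": "0 0 0 6 1; 0 0 0 6 1; 0 0 0 6 1; 0 0 0 6 1; 0 0 0 4 1; 0 0 0 0 1; 0 0 0 0 1"
}}

```text
clock: 5.85
tool_pos: [0.4804, -0.2683, 0.0616]
tool_rot: [-3.141, 0.002, -2.952]
contact_force: [-0.3, -0.2, 4.1]
width: 0.0133
```

```bash
python3 go.py .4792 -.2692 .06 -2.982; python3 -c "
from bench import arm;print(arm.sense()['ft_torque'])"
```

```text
t 5.85 pos [ 0.4804 -0.2683  0.0616] rot [-3.141e+00  2.000e-03 -2.952e+00] shift cm [ 0.14 -0.07  0.16] twist 1.73
F [-0.3 -0.2  4.1] w 0.0133 q [ 0.15  0.67  0.38  2.12 -0.57  0.45 -1.96]
[ 0.01082767 -0.10376375 -0.04940482]
```

>>> {"name": "servo_tool", "arguments": {
  "steps": "0 0 0 0 -0.2; 0 0 0 0 -0.2; 0 0 0 0 -0.2; 0 0 0 0 -0.2; 0 0 -2 0 -0.2; 0 0 -3 0 -0.2; 0 0 -3 0 -0.2; 0 0 -3 0 -1; 0 0 0 0 -1"
}}

```text
clock: 6.98
tool_pos: [0.4803, -0.2698, 0.1733]
tool_rot: [-3.139, 0.004, -2.953]
contact_force: [-1.0, 0.5, 0.6]
width: 0.084
```

```bash
python3 go.py .5779 -.2852 .16 -1.732; python3 - <<'E'
from h import *
from bench import eyes
im=[]
for n,(y,x,h,w) in {"top":(150,370,130,100),"side":(150,290,130,180)}.items():
    c=eyes.read_camera(n);pickle.dump(c,open(n+"1.pkl","wb"));im.append(c["pixels"][y:y+h,x:x+w])
cv2.imwrite("pics/open.png",cv2.resize(np.hstack(im),None,fx=2.8,fy=2.8))
E
```

```text
t 6.97 pos [ 0.4803 -0.2698  0.1733] rot [-3.139  0.004 -2.953] shift cm [-9.29 -3.34  1.37] twist -69.95
F [-1.   0.5  0.6] w 0.084 q [ 0.02  0.51  0.56  2.07 -0.43  0.67 -2.08]
```

View pics/open.png

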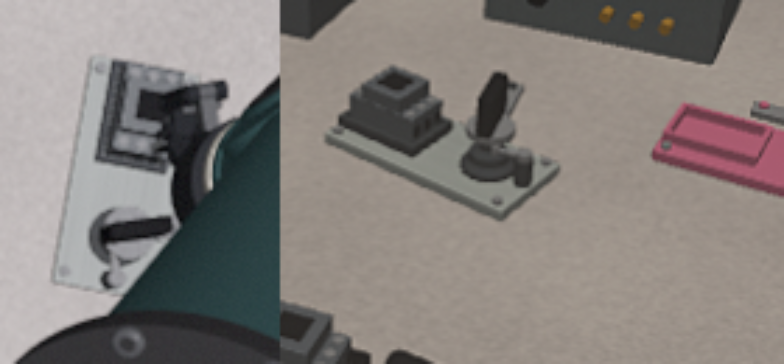

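The clamp has turned to open: in the side view the arm points away, behind the knob at about (510,95). The contactor still stands in its nest at (395,105). Next I'll go above it.

>>> {"name": "servo_tool", "arguments": {
  "steps": "0 0 0 -10 -1; 0 0 0 -10 -1; 0 0 0 -10 -1; 0 0 0 -10 -1; 0 0 0 -10 -1; 0 0 0 -10 -1; 0 0 0 -10 -1; 0 -4.9 0 0 -1; 0 -4.9 0 0 -1; 0 0 0 0 -1"
}}

```text
clock: 8.32
tool_pos: [0.5797, -0.2837, 0.1697]
tool_rot: [-3.14, 0.001, -1.728]
contact_force: [-0.5, -0.0, -0.8]
width: 0.0855
```

```bash
python3 go.py .5779 -.2852 .029 -1.732
```

```text
t 8.32 pos [ 0.5797 -0.2837  0.1697] rot [-3.140e+00  1.000e-03 -1.728e+00] shift cm [ 0.19  0.18 14.07] twist 0.23
F [-0.5 -0.  -0.8] w 0.0855 q [ 0.24  0.57  0.2   1.85 -0.17  0.74 -1.19]
```

>>> {"name": "servo_tool", "arguments": {
  "steps": "0.15 0.18 3 0.2 -1; 0 0 4 0 -1; 0 0 3.5 0 -1; 0 0 2 0 -1; 0 0 2 0 -1; 0 0 0 0 -1; 0 0 0 0 -1"
}}

```text
clock: 9.2
tool_pos: [0.5744, -0.2862, 0.0271]
tool_rot: [-3.14, -0.0, -1.735]
contact_force: [-0.3, -1.0, 0.7]
width: 0.0849
```

```bash
python3 go.py .5779 -.2852 .025 -1.732
```

```text
t 9.20 pos [ 0.5744 -0.2862  0.0271] rot [-3.14  -0.    -1.735] shift cm [-0.15 -0.33  0.21] twist -0.16
F [-0.3 -1.   0.7] w 0.0849 q [ 0.29  0.76  0.14  1.92 -0.22  0.48 -1.14]
```

>>> {"name": "servo_tool", "arguments": {
  "steps": "-0.15 -0.33 0.2 -0.2 -1; 0 0 0 0 -1; 0 0 0 0 0; 0 0 0 0 0.5; 0 0 0 0 1; 0 0 0 0 1; 0 0 0 0 1; 0 0 0 0 1; 0 0 0 0 1",
  "force": 40
}}

```text
clock: 10.32
tool_pos: [0.5774, -0.2852, 0.0246]
tool_rot: [-3.141, -0.0, -1.731]
contact_force: [-1.8, -0.1, 5.6]
width: 0.0433
```

```bash
python3 go.py .5779 -.2852 .025 -1.732
```

```text
t 10.32 pos [ 0.5774 -0.2852  0.0246] rot [-3.141 -0.    -1.731] shift cm [-0.01 -0.05 -0.04] twist 0.03
F [-1.8 -0.1  5.6] w 0.0433 q [ 0.29  0.77  0.14  1.91 -0.22  0.48 -1.14]
```

>>> {"name": "servo_tool", "arguments": {
  "steps": "0 0 0 0 1; 0 0 -0.5 0 1; 0 0 -1 0 1; 0 0 -2 0 1; 0 0 -3 0 1; 0 0 -3 0 1; 0 0 -1 0 1; 0 0 0 0 1",
  "force": 70
}}

```text
clock: 11.32
tool_pos: [0.5777, -0.2848, 0.1302]
tool_rot: [-3.14, -0.0, -1.731]
contact_force: [0.1, 0.6, -3.9]
width: 0.0431
```

```bash
python3 go.py .5744 .0335 .12 .1306-1.5708
```

```text
t 11.32 pos [ 0.5777 -0.2848  0.1302] rot [-3.14  -0.    -1.731] shift cm [-31.37   5.4    1.01] twist -16.66
F [ 0.1  0.6 -3.9] w 0.0431 q [ 0.26  0.62  0.19  1.88 -0.18  0.66 -1.17]
```

>>> {"name": "servo_tool", "arguments": {
  "steps": "-2 0.4 0 0 1; -4 0.7 0 0 1; -4.5 0.75 0 0 1; -4.5 0.75 0 0 1; -4.5 0.75 0 0 1; -4.5 0.75 0 0 1; -4.2 0.7 0 0 1; -3.1 0.5 0 -6 1; 0 0 0 -6 1; 0 0 0 -4.7 1"
}}

```text
clock: 12.58
tool_pos: [0.5741, 0.0339, 0.1286]
tool_rot: [3.14, 0.0, -1.432]
contact_force: [-0.1, 0.5, -3.4]
width: 0.043
```

>>> {"name": "servo_tool", "arguments": {
  "steps": "0 0 0 0 1; 0 0 0 0 1"
}}

```text
clock: 12.82
tool_pos: [0.5746, 0.0326, 0.129]
tool_rot: [3.141, -0.0, -1.44]
contact_force: [-0.5, 0.1, -3.0]
width: 0.0431
```

```bash
python3 go.py .5744 .0335 .018 .1306-1.5708; python3 - <<'E'
from h import *
from bench import eyes
im=[]
for n,(y,x,h,w) in {"top":(110,210,160,130),"side":(150,160,160,200)}.items():
    c=eyes.read_camera(n);im.append(c["pixels"][y:y+h,x:x+w])
cv2.imwrite("pics/above.png",cv2.resize(np.hstack(im),None,fx=2.4,fy=2.4))
E
```

```text
t 12.82 pos [0.5746 0.0326 0.129 ] rot [ 3.141 -0.    -1.44 ] shift cm [-1.00e-01 -1.00e-02  1.11e+01] twist 0.01
F [-0.5  0.1 -3. ] w 0.0431 q [-0.24  0.55  0.14  2.03 -0.14  0.57 -1.44]
```

View pics/above.png

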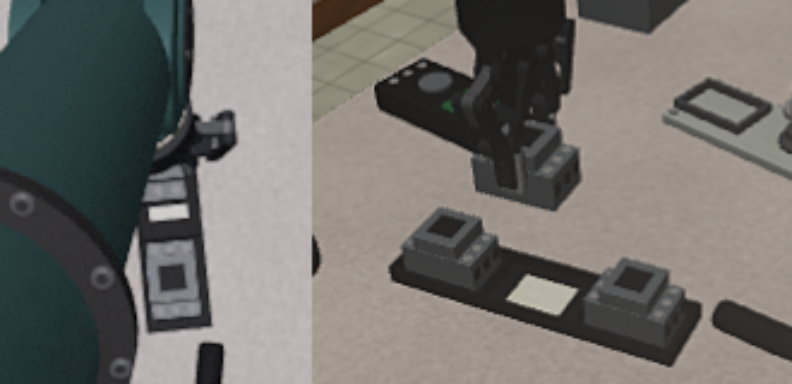

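The contactor hangs level above the white card at (542,294), and both neighbours are in place. Now I'll lower it.

>>> {"name": "servo_tool", "arguments": {
  "steps": "-0.1 0 2 0 1; 0 0 3 0 1; 0 0 3 0 1; 0 0 1.5 0 1; 0 0 1 0 1; 0 0 0 0 1; 0 0 0 0 1"
}}

```text
clock: 13.8
tool_pos: [0.5756, 0.0336, 0.0251]
tool_rot: [-3.14, -0.0, -1.44]
contact_force: [1.1, 0.4, -2.5]
width: 0.0434
```

```bash
python3 go.py .5744 .0335 .0166 .1306-1.5708
```

```text
t 13.80 pos [0.5756 0.0336 0.0251] rot [-3.14 -0.   -1.44] shift cm [-0.01  0.12  0.85] twist 0.02
F [ 1.1  0.4 -2.5] w 0.0434 q [-0.2   0.71  0.09  2.07 -0.17  0.37 -1.41]
```

>>> {"name": "servo_tool", "arguments": {
  "steps": "0 0.1 0.3 0 1; 0 0 0.2 0 1; 0 0 0.2 0 1; 0 0 0.1 0 1; 0 0 0 0 1; 0 0 0 0 1"
}}

```text
clock: 14.55
tool_pos: [0.5738, 0.0335, 0.0167]
tool_rot: [-3.142, 0.0, -1.44]
contact_force: [-1.7, 0.3, 3.8]
width: 0.0435
```

```bash
python3 go.py .5744 .0335 .0166 .1306-1.5708
```

```text
t 14.55 pos [0.5738 0.0335 0.0167] rot [-3.142  0.    -1.44 ] shift cm [ 0.01 -0.06  0.01] twist 0.03
F [-1.7  0.3  3.8] w 0.0435 q [-0.2   0.73  0.09  2.07 -0.17  0.35 -1.41]
```

The force changed from -2.5 to +3.8 N, so it is on the floor. I'll release and retreat.

>>> {"name": "servo_tool", "arguments": {
  "steps": "0 0 0 0 0.4; 0 0 0 0 0; 0 0 0 0 -0.4; 0 0 0 0 -0.7; 0 0 0 0 -0.7; 0 0 -1 0 -0.7; 0 0 -3 0 -0.7; 0 0 -5 0 -0.7; 0 0 -5 0 -0.7; 0 0 -5 0 -0.7"
}}

```text
clock: 15.8
tool_pos: [0.5736, 0.0335, 0.2085]
tool_rot: [-3.141, 0.0, -1.44]
contact_force: [-0.3, -0.1, -0.3]
width: 0.0728
```

>>> {"name": "servo_tool", "arguments": {
  "steps": "0 5 0 0 -0.7; 0 5 0 0 -0.7; 0 0 0 0 -0.7; 0 0 0 0 -0.7"
}}

```text
clock: 16.3
tool_pos: [0.4757, 0.0206, 0.2071]
tool_rot: [-3.139, 0.0, -1.44]
contact_force: [0.4, -0.3, 0.4]
width: 0.0726
```

```bash
python3 - <<'E'
from h import *
from bench import eyes
c=eyes.read_camera("side");ov=c["pixels"].copy()
x,y,a=.5744,.0335,.1306
for P in [rectpts(x,y,a,.264,.062,.016),rectpts(x,y,a,.042,.044,.051)]:
    cv2.polylines(ov,[np.int32(np.round(proj(c,P)*8))],True,(0,0,255),1,cv2.LINE_AA,3)
cv2.imwrite("pics/end.png",cv2.resize(ov[150:430,110:400],None,fx=2.1,fy=2.1))
t=eyes.read_camera("top")["pixels"];cv2.imwrite("pics/endtop.png",t)
E
python3 go.py 0.5 0 .2 -1.44
```

```text
t 16.40 pos [0.4766 0.0208 0.2068] rot [-3.139 -0.    -1.439] shift cm [ 2.36 -2.05  0.69] twist 0.03
F [-0.  -0.4  0.1] w 0.0725 q [-0.29  0.32  0.18  2.19 -0.1   0.64 -1.47]
```

View pics/end.png

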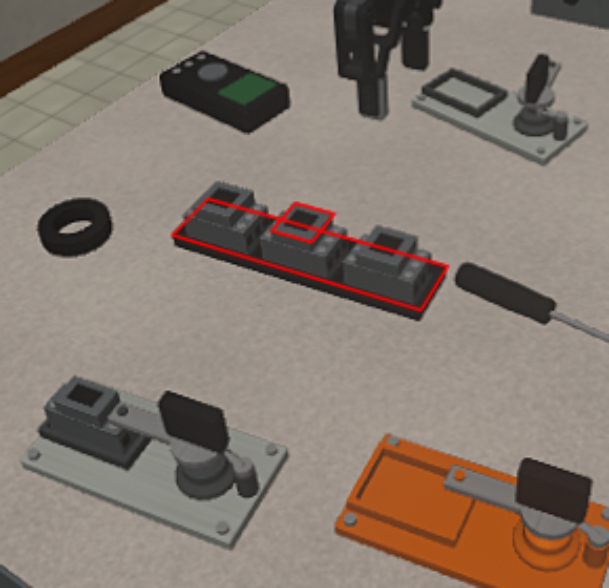

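View pics/endtop.png

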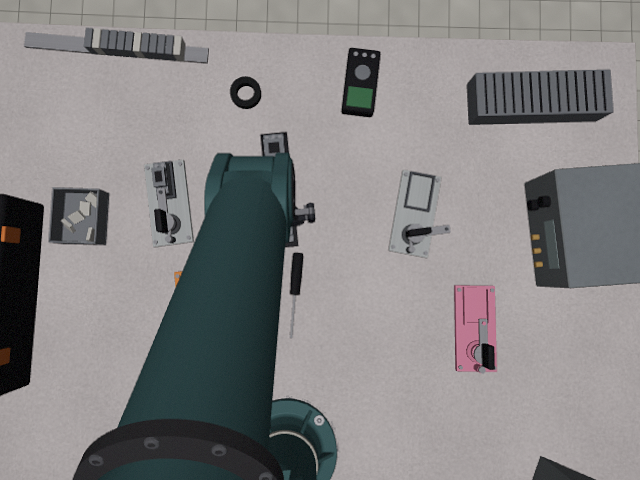

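The contactor sits flat in the middle cell and its top face matches the projected outline at (303,222). In the top view, jig A's arm runs from (415,235) to (448,229), which gives about 1.23 rad, so it is open. Jig B is unchanged. Handing in.

```bash
python3 -c "
from bench import arm;print(arm.close_job())"
```

```text
the job is handed in; nothing more can be done
None
```

I opened jig A's clamp and moved its wide contactor into the tray's empty middle compartment. I handed the job in at about 16.5 s of the 45 s allowed; no verdict was reported.

- **Clamp A:** I turned the knob about 70° clockwise by the tool. In the last top view the arm stands at about 1.23 rad, and it stayed open after release.
- **Contactor:** It still stood in its nest when the clamp was open. I set it down until the wrist force changed from -2.5 to +3.8 N, then released it. In the last side view its top face matches the outline projected for the middle compartment.
- **Everything else:** Jig B, its breaker and the two tray contactors look unchanged in the last side view. The gripper was clear of everything, with wrist force near zero.

No check failed or disagreed. In the last top view the robot arm hid the middle compartment, so only the side camera confirms the placement.

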